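# Uncover the test socket on the jig

## Robot

A 6-joint arm with a two-finger parallel gripper is mounted at the origin on the work surface. World frame = base frame: x ahead of the robot, y to its left, z up, the work surface at z = 0. Lengths are in m, angles in rad, forces in N, time in s.
With the tool pointing down it reaches from about 0.25 to 0.85 m from the base axis. Payload 12.5 kg.
Tool frame: the origin (TCP) lies at the very end of the fingers, on their centre line; the grasp point (between the pads) lies 19 mm behind it; z points along the fingers, y is the line along which they close (so a half turn about z gives the same grasp; the last joint's range is limited). The gripper opens to 93 mm and grips with 3 to 60 N. Pads are 15 mm wide; open, the fingers measure 128 mm over their backs; the gripper's body (75 mm by 188 mm) begins 65 mm behind the grasp point.
Start: joints at [-1.198, 0.351, 1.652, -0, 1.139, -0.085], TCP at [0.243, -0.493, 0.219] pointing down, gripper open.
Joint ranges: [-2.75, 2.75], [-0.79, 2.1], [0.01, 2.65], [-1.57, 4.71], [0.07, 3.14], [-2.87, 2.87]. Speed limits (rad/s): [2.22, 2.22, 2.79, 3.14, 3.14, 3.14].

## Interface

Orientations are given as a rotation vector (axis times angle).
In Python, from plant import * gives the robot as it stands.
- The arm moves only by the tool move_arm, never from a script. Its argument "deltas" is one flat list of numbers, 7 for each row, row after row: the shift along the tool's x, y, z in units of 50 mm (1.0 is 50 mm), then the turn, a rotation vector about the tool's x, y, z in units of 5 degrees (1.0 is 5 degrees), then the finger opening in mm, from 0 to 93. In form: [dx, dy, dz, ax, ay, az, gripper, dx, dy, dz, ax, ay, az, gripper, ...]. A call has exactly 10 rows; each row shifts and turns the commanded pose from where the row before left it, along the tool's axes as they then stand; what a row does not reach is not made up. A row lasts 1/10 s, in which the tool goes at most 50 mm and 8.59 degrees, less where a joint would pass 70% of its speed; a pose out of reach is approached as far as the arm can. A call is refused whole if a number of a shift passes 1 or a number of a turn 1, either way. A call with a gripper value outside its range is refused whole. The fingers move at their own pace and stop on an object; the grip force is fixed at half the most. Time passes only in rows, so rows that do not move let the fingers close, or fill a call up. It gives the time, the measured TCP pose, the force, the opening and the grip force at its end, in the units of the state.
- get_obs(): the state, without advancing time (a new reading comes with each control period).
- get_image(name): name is "scene" or "side" or "wrist"; returns the picture (480x640x3 uint8, red, green, blue); there is no depth.
- calibration(name): a dict with "camera_matrix" (3x3 intrinsics, pixels), "k1" (the pictures are not rectified: a ray, as slopes to the right and down, at radius r is drawn at 1 + k1 r^2 times it, then the intrinsics apply), "camera_from_world" (4x4, takes a point from world to camera coordinates); the wrist camera has in their place "tool_from_camera" (4x4, takes a point from camera to tool coordinates, whose origin is the TCP and whose axes are the flange's). Camera axes: x right, y down, z forward; pixel columns grow to the right and rows downward; lengths in m; the calibration is good to about 2 mm. A picture is of the moment at which its call begins: read the wrist's pose just before it. calibration takes no time and is no camera call.
- close_job(): hands the job in; it is judged then, once.
The state is a dict: "time": time; "qpos": joint angles; "qvel": joint speeds; "joint_torque": joint torques, N m; "ee_pos": TCP position; "tool_rot": TCP orientation; "wrist_force": force on the tool from outside, world axes, zero at the start; "ft_torque": the same for the moment, N m; "gripper_width": finger opening in m; "grasp_force": force on a finger pad.
Only numpy, scipy, OpenCV 4.12 (cv2) and the standard library are available. Lean on these libraries where they do the work, as an engineer would, in place of code of your own. Each camera call takes 0.05 s, during which the arm holds its last target. There are 200 camera calls.

## Task

Take the squeeze-and-turn cover cap (the one with two side tabs) off its socket on the blue test jig: squeeze both tabs in, keep them squeezed while turning the cap counter-clockwise (seen from above) until you feel its springy end stop, then ease off a touch and lift it off without forcing it. Set it down gently, upright and open side down, in the shallow round metal dish, let go of it, and leave everything else where it is.

Things in the scene. Friction and masses are not known exactly. Their poses are not given: they have to be found in the camera images.
- cap: Grey plastic cover cap, upright on its socket: round cup 42 mm across, 40 mm high, open side down, 85 g, with a flat upright tab at its +y and at its -y side, 62 mm apart over their outer faces (52 fully squeezed). Origin at the centre of its bottom edge, z up. Each tab is 22 mm wide and spans 13 to 40 mm above the origin; below it a foot 8 mm wide reaches down to 1 mm above the origin.
- port: The tab cap's socket, fixed on the jig: aluminium disc 80 mm across, 6 mm thick. Origin at its underside centre, z up. The cap starts on it, origin 6 mm above this one, axes alike, with 1.5 mm side play. Keeper blocks (8 mm high on the disc, 28 to 37 mm from the axis) bar the tabs' feet from turning until both tabs are in by 3 mm or more.
- neck (a point): Top of the socket's neck, on its axis, 36 mm above the jig, inside the cap: a bayonet. Turned counter-clockwise (from above) with hardly any drag, the cap meets a springy stop (3 Nm/rad, solid 0.2 rad on) somewhere at 32 to 84 degrees: differs each time, unseen, only felt. It lifts only within 6 degrees of first touch, easiest just eased off; elsewhere it rises 2 mm and is blocked.
- cap_top (a point): Centre of the cap's flat top, 40 mm above the cap's origin. Be gentle: more than 40 N between cap and socket (twisting on against the stop, hauling up before it, leaning on it from the side or above) breaks the bayonet.
- tab_a (a joint): How far the cap's +y tab is squeezed in: 0 at rest to 0.005 m (fully in). Sprung outward: 3 N to start, 8 N fully in; it comes out again when let go.
- tab_b (a joint): The same for the cap's -y tab.
- blank: The other socket on the jig, closed by a plain round grey cap 42 mm across without tabs, its top 46 mm above the jig's top; fixed. Origin at its underside centre, on the jig's top. The two sockets may be either way round.
- jig: Test jig of blue acrylic, a fixed box 220 x 260 x 60 mm (x, y, z); origin under its centre, its top face 60 mm above it. Toggle switches up to 20 mm high along its -x edge; a circuit board nest with a crossbar up to 63 mm above the top face along its +x edge, from x = +57 mm on.
- dish: Shallow round aluminium dish, fixed on the bench: 100 mm across, 9 mm high, wall 4 mm, inner floor 3 mm above the bench. Origin at its underside centre.
- driver: Loose screwdriver 170 mm long with a black handle, lying on the bench between jig and dish; leave alone. Origin at the middle of its underside.
- terminal: Loose white card terminal 85 x 160 x 28 mm, lying on the bench beyond the dish; leave alone. Origin under its centre.
- mouse: Loose black computer mouse 100 x 58 mm, 33 mm high; leave alone. Origin under its centre.
- spool: Loose solder spool 54 mm across, 36 mm high; leave alone. Origin under its centre.
- cup: Loose small aluminium bowl 68 mm across, 45 mm high; leave alone. Origin under its centre.
- flux: Loose amber jar with white lid, 48 mm across, 62 mm high; leave alone. Origin under its centre.
Mind the look-alikes: they are no part of the job. What is shaped like the cap but brown is not meant.

How it is judged:
By the outcome, as a careful person would: the job done as asked, in the order asked, and still so for the second after the job is handed in, with the robot touching nothing.
It also fails if it takes over 56 s, if anything falls off the work surface, if the arm or the gripper's body presses on something with over 40 N, if the wrist force passes 120 N, or if a joint passes its speed limit or range.

## Working session

There is one attempt and no reset: what is moved stays moved. The work goes in short steps, Python scripts to look and compute and a tool call to move; the robot and the scene stay as the last step left them, time stands still between calls to the robot, and variables do not carry over. Pictures are saved under pics/ and viewed, at most 10 in all, crops included, and the job is handed in when it is done.

Besides the shell and the picture viewer there is one more tool, called by a JSON object that holds its "method" and its "body", one argument or row to a line. move_arm: Moves the arm, as the interface text tells. Its arguments: {"type":"object","properties":{"deltas":{"type":"array"}},"required":["deltas"]}

```bash
mkdir -p pics; ls; python3 - <<'E'
from plant import *
import cv2,numpy as np
for n in("scene","side"):
    im=get_image(n); cv2.imwrite(f"pics/{n}1.png",im[...,::-1])
    c=calibration(n); T=c["camera_from_world"]; print(n,c["camera_matrix"],c["k1"],np.round(T,3).tolist())
print(calibration("wrist"));o=get_obs();print(o)
E
```

```text
pics
scene [[469.05403722   0.         321.99843163]
 [  0.         469.05403722 235.93917805]
 [  0.           0.           1.        ]] 0.04309240893148982 [[-0.673, 0.739, -0.014, 0.347], [0.549, 0.487, -0.679, -0.224], [-0.496, -0.465, -0.734, 1.529], [0.0, 0.0, 0.0, 1.0]]
side [[529.50451875   0.         316.71982728]
 [  0.         529.50451875 235.4327644 ]
 [  0.           0.           1.        ]] -0.09201652213390968 [[-0.722, -0.691, -0.005, 0.374], [-0.529, 0.557, -0.64, 0.358], [0.445, -0.46, -0.768, 1.014], [0.0, 0.0, 0.0, 1.0]]
{'camera_matrix': array([[375.71109754,   0.        , 322.0432747 ],
       [  0.        , 375.71109754, 237.35856528],
       [  0.        ,   0.        ,   1.        ]]), 'k1': -0.03305122120162289, 'tool_from_camera': array([[-9.32605664e-04, -9.60090820e-01, -2.79686873e-01,
         7.86915959e-02],
       [ 9.99999489e-01, -1.00483820e-03,  1.14881142e-04,
         1.18780806e-04],
       [-3.91336384e-04, -2.79686623e-01,  9.60091267e-01,
        -1.66217556e-01],
       [ 0.00000000e+00,  0.00000000e+00,  0.00000000e+00,
         1.00000000e+00]])}
{'time': 0.1, 'qpos': array([-1.19759122e+00,  3.51165486e-01,  1.65234506e+00, -1.00652904e-05,
        1.13910592e+00, -8.45616205e-02]), 'qvel': array([-0.00117803, -0.00209833, -0.00114033,  0.00053068, -0.00011388,
       -0.00041006]), 'joint_torque': array([ 1.67319554e-04, -4.98026276e+01, -2.85706115e+01,  6.99529471e-02,
        2.38760834e-02, -5.97893063e-05]), 'ee_pos': array([ 0.24299815, -0.49306823,  0.21817022]), 'tool_rot': array([-3.05867406e+00, -7.12573293e-01,  2.45420725e-04]), 'wrist_force': array([ 0.86698507,  0.60016065, -0.13943608]), 'ft_torque': array([ 0.01691245,  0.00229662, -0.00183265]), 'grasp_force': 0.0, 'gripper_width': 0.0930370608370743}
```

View pics/scene1.png

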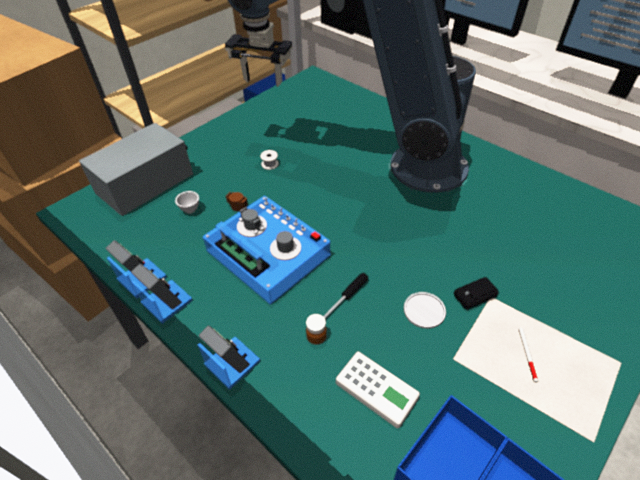

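View pics/side1.png

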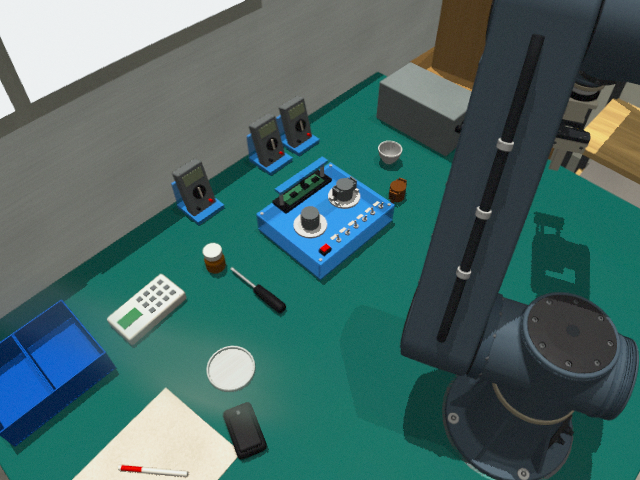

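The scene view shows the tabbed cap at about (251,218), the blank at (285,241), and the dish at (425,310). In the side view they are at (345,186), (310,215) and (231,368). The brown look-alike is at (237,200) in the scene view.

```bash
cat > h.py <<'E'
from plant import *
import cv2,numpy as np
from scipy.spatial.transform import Rotation as R
def cam(name,o=None):
    c=calibration(name)
    if name=="wrist":
        o=o or get_obs(); T=np.eye(4); T[:3,:3]=R.from_rotvec(o["tool_rot"]).as_matrix(); T[:3,3]=o["ee_pos"]
        W=T@c["tool_from_camera"]
    else: W=np.linalg.inv(c["camera_from_world"])
    return c["camera_matrix"],c["k1"],W
def onplane(C,px,z):
    K,k,W=C; u=np.array([(px[0]-K[0,2])/K[0,0],(px[1]-K[1,2])/K[1,1]]); s=u.copy()
    for _ in range(20): s=u/(1+k*(s@s))
    d=W[:3,:3]@np.r_[s,1]; p=W[:3,3]; return (p+d*(z-p[2])/d[2])
def proj(C,P):
    K,k,W=C; q=np.linalg.inv(W)@np.r_[P,1]; s=q[:2]/q[2]; s=s*(1+k*(s@s)); return K[:2,:2]@s+K[:2,2]
E
python3 - <<'E'
from h import *
S,D=cam("scene"),cam("side")
for n,a,b,z in[("cap_top",(250,213),(345,183),.106),("blank_top",(285,237),(310,210),.106),("dish",(425,310),(231,368),.009),("jigc",(264,198),(323,272),.06),("driver tip/handle",(327,318),(232,268),.005),("handle",(360,283),(272,298),.012)]:
    print(n,onplane(S,a,z).round(3),onplane(D,b,z).round(3))
print([onplane(S,p,.06).round(3)[:2].tolist() for p in((264,198),(330,248),(205,240),(270,285))],[onplane(D,p,.06).round(3)[:2].tolist() for p in((323,262),(259,214),(394,206),(330,160))])
E
```

```text
cap_top [ 0.593 -0.185  0.106] [ 0.596 -0.182  0.106]
blank_top [ 0.592 -0.054  0.106] [ 0.596 -0.06   0.106]
dish [0.477 0.304 0.009] [0.471 0.303 0.009]
jigc [ 0.497 -0.241  0.06 ] [0.476 0.023 0.06 ]
driver tip/handle [0.652 0.141 0.005] [0.666 0.134 0.005]
handle [0.521 0.137 0.012] [0.533 0.129 0.012]
[[0.497, -0.241], [0.514, 0.028], [0.713, -0.237], [0.7, -0.001]] [[0.494, 0.003], [0.706, 0.004], [0.486, -0.241], [0.713, -0.256]]
```

{"method": "move_arm", "body": {
  "deltas": [0, 0, 0, 0, 0, 0.873, 93, 0, 0, 0, 0, 0, 0.873, 93, 0, 0, 0, 0, 0, 0.873, 93, 0, 0, 0, 0, 0, 0.873, 93, 0, 0, 0, 0, 0, 0.873, 93, 0, 0, 0, 0, 0, 0.873, 93, 0.7, -0.6, 0, 0, 0, 0, 93, 0.7, -0.6, 0, 0, 0, 0, 93, 0.7, -0.6, 0, 0, 0, 0, 93, 0.7, -0.6, 0, 0, 0, 0, 93]
}}

```text
time: 1.1
ee_pos: [0.384, -0.3718, 0.2184]
tool_rot: [-3.141, -0.0, 0.0]
wrist_force: [1.1, -1.4, -0.4]
gripper_width: 0.0929
grasp_force: 0.0
```

{"method": "move_arm", "body": {
  "deltas": [0.7, -0.63, 0, 0, 0, 0, 93, 0.7, -0.63, 0, 0, 0, 0, 93, 0.7, -0.63, 0, 0, 0, 0, 93, 0.7, -0.63, 0, 0, 0, 0, 93, 0.7, -0.63, 0, 0, 0, 0, 93, 0.7, -0.63, 0, 0, 0, 0, 93, 0, 0, 0, 0, 0, 0, 93, 0, 0, 0, 0, 0, 0, 93, 0, 0, 0, 0, 0, 0, 93, 0, 0, 0, 0, 0, 0, 93]
}}

```text
time: 2.1
ee_pos: [0.5922, -0.1851, 0.2187]
tool_rot: [3.142, -0.001, -0.0]
wrist_force: [-0.6, -0.2, -0.9]
gripper_width: 0.0932
grasp_force: 0.0
```

```bash
python3 - <<'E'
from h import *
o=get_obs();C=cam("wrist",o);im=get_image("wrist");cv2.imwrite("pics/w1.png",im[...,::-1])
print(o["time"],o["ee_pos"],o["tool_rot"],o["wrist_force"],proj(C,[.594,-.184,.106]))
E
```

```text
2.1 [ 0.59215705 -0.18506914  0.21868375] [ 3.14158555e+00 -1.16905536e-03 -3.31989105e-04] [-0.56566003 -0.19152161 -0.871098  ] [320.95787447 231.8675129 ]
```

View pics/w1.png

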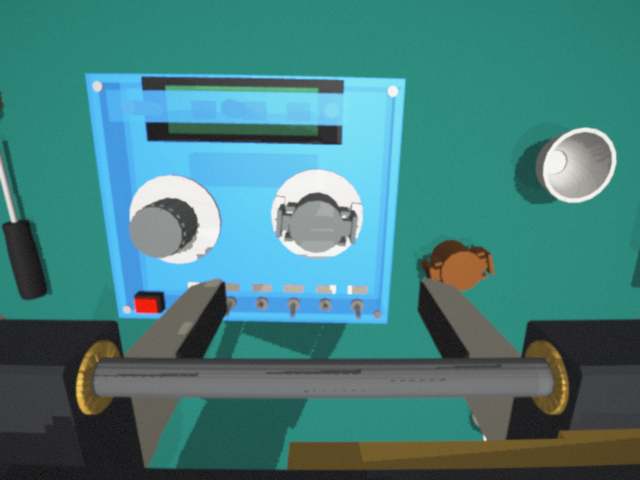

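The wrist view shows the tabbed cap at about (318,222) with its tabs left and right. The jig is nearly square to the tool, at about 1° yaw. I'll enlarge the cap for the pose.

```bash
python3 - <<'E'
import cv2
im=cv2.imread("pics/w1.png")[160:270,255:385]
cv2.imwrite("pics/w1c.png",cv2.resize(im,None,fx=5.4,fy=5.4,interpolation=cv2.INTER_CUBIC))
E
```

```text
(no output)
```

View pics/w1c.png

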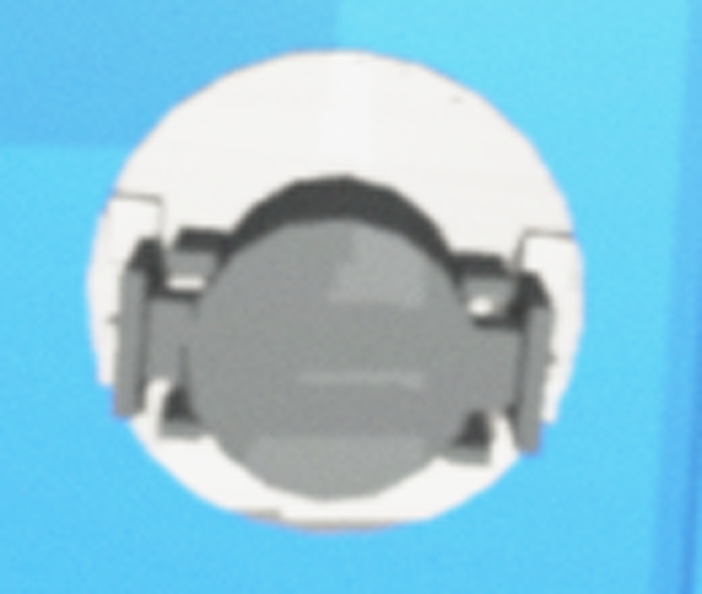

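```bash
cat > o1.py <<'E'
from h import *
o=dict(ee_pos=np.array([ 0.59215705,-0.18506914,0.21868375]),tool_rot=np.array([3.14158555,-1.16905536e-03,-3.31989105e-04]))
C=cam("wrist",o)
E
python3 - <<'E'
from o1 import *
f=lambda x,y:onplane(C,(255+x/5.4,160+y/5.4),.106).round(4)
L,Rr=f(118,340),f(547,378)
print("disc",f(329,358),"mid",(L+Rr)/2,np.linalg.norm(L-Rr),np.degrees(np.arctan2(L[0]-Rr[0],L[1]-Rr[1])))
a,b=f(133,265),f(122,415);c,d=f(540,305),f(525,452);print(a-b,c-d)
print("diam",f(187,358)-f(470,358),f(329,215)-f(329,500))
print(*[onplane(C,p,.06).round(3) for p in((87,73),(405,79),(120,322),(387,322))])
E
```

```text
disc [ 0.5984 -0.1802  0.106 ] mid [ 0.59825 -0.18075  0.106  ] 0.06116616711875937 5.347081600299296
[ 0.0219 -0.0023  0.    ] [ 0.0217 -0.0016  0.    ]
diam [1.00e-04 4.02e-02 0.00e+00] [ 0.0418 -0.0003  0.    ]
[0.716 0.006 0.06 ] [ 0.709 -0.252  0.06 ] [0.491 0.012 0.06 ] [ 0.491 -0.247  0.06 ]
```

{"method": "move_arm", "body": {
  "deltas": [0.12, -0.08, 0, 0, 0, 0, 93, 0, 0, 0, 0, 0, 1.0, 93, 0, 0, 0.345, 0, 0, 0, 93, 0, 0, 0.345, 0, 0, 0, 93, 0, 0, 0.345, 0, 0, 0, 93, 0, 0, 0.345, 0, 0, 0, 93, 0, 0, 0.345, 0, 0, 0, 93, 0, 0, 0.345, 0, 0, 0, 93, 0, 0, 0, 0, 0, 0, 93, 0, 0, 0, 0, 0, 0, 93]
}}

```text
time: 3.15
ee_pos: [0.5991, -0.1803, 0.1156]
tool_rot: [3.139, -0.136, 0.0]
wrist_force: [-1.3, -0.5, 0.6]
gripper_width: 0.093
grasp_force: 0.0
```

```bash
python3 - <<'E'
from h import *
o=get_obs();C=cam("wrist",o);im=get_image("wrist")
print(o["time"],o["ee_pos"],o["tool_rot"],o["wrist_force"],proj(C,[.598,-.1805,.106]))
np.savez("w2.npz",p=o["ee_pos"],r=o["tool_rot"])
cv2.imwrite("pics/w2c.png",cv2.resize(im[180:380,180:460],None,fx=2.8,fy=2.8,interpolation=cv2.INTER_CUBIC)[...,::-1])
E
```

```text
3.15 [ 0.59912516 -0.18027371  0.11557537] [ 3.13860719e+00 -1.36444727e-01  2.66193203e-04] [-1.30616313 -0.52896109  0.5913285 ] [323.32154937 291.25345508]
```

View pics/w2c.png

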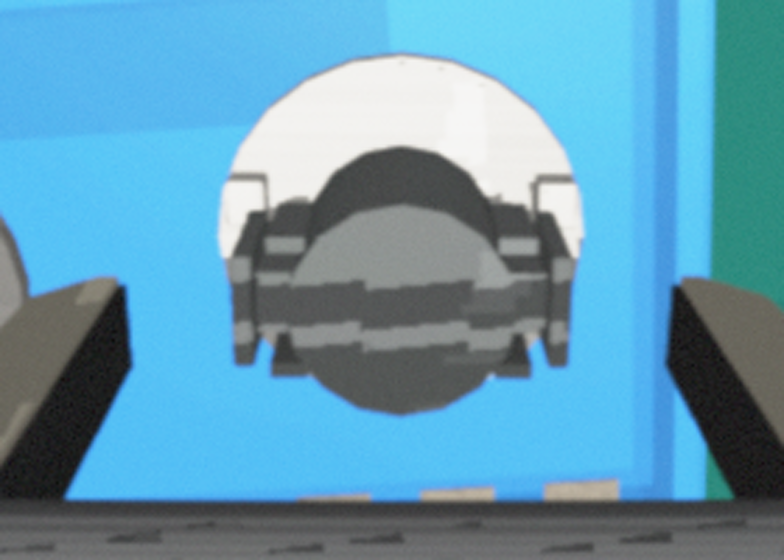

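The cap lies centred between the fingers: tabs at 231 and 571, finger edges at 129 and 669 in the crop. The yaw matches too. I'll go down and squeeze.

{"method": "move_arm", "body": {
  "deltas": [-0.014, 0, 0.14, 0, 0, 0, 93, 0, 0, 0.14, 0, 0, 0, 93, 0, 0, 0.14, 0, 0, 0, 93, 0, 0, 0.14, 0, 0, 0, 85, 0, 0, 0.14, 0, 0, 0, 80, 0, 0, 0, 0, 0, 0, 75, 0, 0, 0, 0, 0, 0, 70, 0, 0, 0, 0, 0, 0, 66, 0, 0, 0, 0, 0, 0, 66, 0, 0, 0, 0, 0, 0, 66]
}}

```text
time: 4.2
ee_pos: [0.5983, -0.1801, 0.0804]
tool_rot: [3.139, -0.136, 0.001]
wrist_force: [0.6, -0.7, 0.1]
gripper_width: 0.0658
grasp_force: 0.0
```

{"method": "move_arm", "body": {
  "deltas": [0, 0, 0, 0, 0, 0, 64, 0, 0, 0, 0, 0, 0, 62, 0, 0, 0, 0, 0, 0, 60, 0, 0, 0, 0, 0, 0, 58, 0, 0, 0, 0, 0, 0, 56, 0, 0, 0, 0, 0, 0, 54, 0, 0, 0, 0, 0, 0, 53, 0, 0, 0, 0, 0, 0, 53, 0, 0, 0, 0, 0, 0, 53, 0, 0, 0, 0, 0, 0, 53]
}}

```text
time: 5.2
ee_pos: [0.5983, -0.1801, 0.0803]
tool_rot: [3.139, -0.136, 0.0]
wrist_force: [0.4, 0.0, 4.1]
gripper_width: 0.053
grasp_force: 7.3
```

```bash
python3 - <<'E'
from h import *
o=get_obs();print({k:np.round(o[k],4) for k in("time","ee_pos","tool_rot","wrist_force","ft_torque","gripper_width","grasp_force","qpos")})
E
```

```text
{'time': np.float64(5.2), 'ee_pos': array([ 0.5983, -0.1801,  0.0803]), 'tool_rot': array([ 3.1386e+00, -1.3600e-01,  4.0000e-04]), 'wrist_force': array([4.3850e-01, 4.0000e-03, 4.1452e+00]), 'ft_torque': array([-0.0292,  0.0873,  0.0006]), 'gripper_width': np.float64(0.053), 'grasp_force': np.float64(7.2777), 'qpos': array([-0.3669,  0.6446,  1.5548,  0.    ,  0.9419,  1.2905])}
```

{"method": "move_arm", "body": {
  "deltas": [0, 0, 0, 0, 0, 0, 52, 0, 0, 0, 0, 0, 0, 51, 0, 0, 0, 0, 0, 0, 50, 0, 0, 0, 0, 0, 0, 50, 0, 0, 0, 0, 0, 0, 50, 0, 0, 0, 0, 0, 0, 50, 0, 0, 0, 0, 0, -0.2, 50, 0, 0, 0, 0, 0, -0.2, 50, 0, 0, 0, 0, 0, -0.2, 50, 0, 0, 0, 0, 0, 0, 50]
}}

```text
time: 6.2
ee_pos: [0.5985, -0.1801, 0.0805]
tool_rot: [3.141, -0.053, 0.001]
wrist_force: [0.3, -0.7, 4.4]
gripper_width: 0.0508
grasp_force: 26.7
```

```bash
cat > s.py <<'E'
from h import *
o=get_obs();r=R.from_rotvec(o["tool_rot"]).as_matrix()
print({k:np.round(o[k],4).tolist() for k in("time","ee_pos","wrist_force","ft_torque","gripper_width","grasp_force")},"yaw",np.degrees(np.arctan2(r[1,0],r[0,0])).round(2),"q6",o["qpos"][5].round(3))
E
python3 s.py
```

```text
{'time': 6.2, 'ee_pos': [0.5985, -0.1801, 0.0805], 'wrist_force': [0.3373, -0.7479, 4.4475], 'ft_torque': [0.0496, 0.0887, -0.0653], 'gripper_width': 0.0508, 'grasp_force': 26.7155} yaw -1.93 q6 1.238
```

{"method": "move_arm", "body": {
  "deltas": [0, 0, 0, 0, 0, -0.1, 50, 0, 0, 0, 0, 0, -0.1, 50, 0, 0, 0, 0, 0, -0.1, 50, 0, 0, 0, 0, 0, -0.1, 50, 0, 0, 0, 0, 0, -0.1, 50, 0, 0, 0, 0, 0, -0.1, 50, 0, 0, 0, 0, 0, -0.1, 50, 0, 0, 0, 0, 0, -0.1, 50, 0, 0, 0, 0, 0, 0, 50, 0, 0, 0, 0, 0, 0, 50]
}}

```text
time: 7.2
ee_pos: [0.5985, -0.1801, 0.0804]
tool_rot: [3.141, 0.056, 0.001]
wrist_force: [-0.4, 0.9, 6.0]
gripper_width: 0.0512
grasp_force: 26.7
```

```bash
python3 s.py; python3 s.py
```

```text
{'time': 7.2, 'ee_pos': [0.5985, -0.1801, 0.0804], 'wrist_force': [-0.4367, 0.8722, 6.0324], 'ft_torque': [0.0854, 0.0483, -0.089], 'gripper_width': 0.0512, 'grasp_force': 26.6976} yaw 2.03 q6 1.168
{'time': 7.2, 'ee_pos': [0.5985, -0.1801, 0.0804], 'wrist_force': [-0.4367, 0.8722, 6.0324], 'ft_torque': [0.0854, 0.0483, -0.089], 'gripper_width': 0.0512, 'grasp_force': 26.6976} yaw 2.03 q6 1.168
```

{"method": "move_arm", "body": {
  "deltas": [0, 0, -0.01, 0, 0, 0, 50, 0, 0, 0, 0, 0, -0.2, 50, 0, 0, 0, 0, 0, -0.3, 50, 0, 0, 0, 0, 0, -0.3, 50, 0, 0, 0, 0, 0, -0.3, 50, 0, 0, 0, 0, 0, -0.3, 50, 0, 0, 0, 0, 0, -0.3, 50, 0, 0, 0, 0, 0, -0.3, 50, 0, 0, 0, 0, 0, 0, 50, 0, 0, 0, 0, 0, 0, 50]
}}

```text
time: 8.2
ee_pos: [0.5981, -0.18, 0.0806]
tool_rot: [-3.124, -0.329, 0.0]
wrist_force: [0.2, -0.1, 0.4]
gripper_width: 0.0512
grasp_force: 25.9
```

```bash
python3 s.py; python3 - <<'E'
from h import *
im=get_image("wrist")
cv2.imwrite("pics/w3c.png",cv2.resize(im[180:380,180:460],None,fx=2.8,fy=2.8,interpolation=cv2.INTER_CUBIC)[...,::-1])
E
```

```text
{'time': 8.2, 'ee_pos': [0.5981, -0.18, 0.0806], 'wrist_force': [0.1961, -0.0663, 0.4342], 'ft_torque': [0.037, 0.0706, 0.0], 'gripper_width': 0.0512, 'grasp_force': 25.9264} yaw 12.03 q6 0.994
```

View pics/w3c.png

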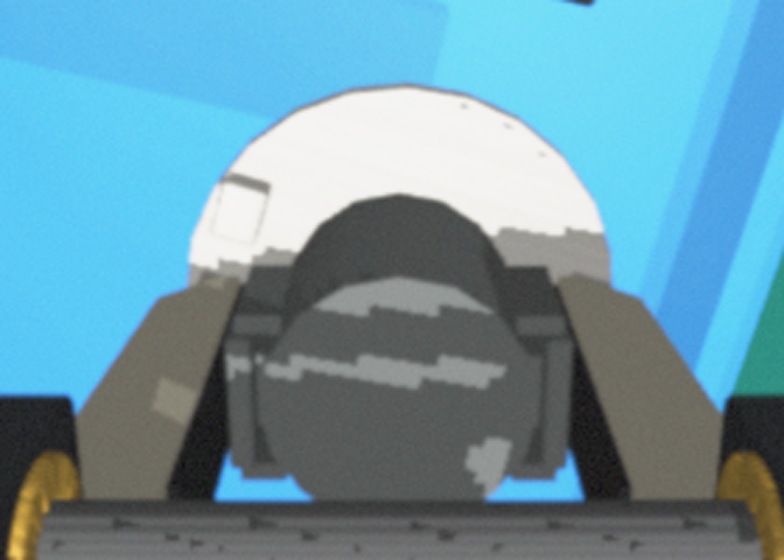

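The cap turns along with the fingers, square in the grip, and the forces are nil. At 17° turned I'll carry on in small, felt steps.

{"method": "move_arm", "body": {
  "deltas": [0, 0, 0, 0, 0, -0.3, 50, 0, 0, 0, 0, 0, -0.3, 50, 0, 0, 0, 0, 0, -0.3, 50, 0, 0, 0, 0, 0, -0.3, 50, 0, 0, 0, 0, 0, -0.3, 50, 0, 0, 0, 0, 0, -0.3, 50, 0, 0, 0, 0, 0, -0.3, 50, 0, 0, 0, 0, 0, -0.3, 50, 0, 0, 0, 0, 0, -0.1, 50, 0, 0, 0, 0, 0, 0, 50]
}}

```text
time: 9.25
ee_pos: [0.5982, -0.18, 0.0806]
tool_rot: [-3.07, -0.668, 0.0]
wrist_force: [-0.1, -0.5, -0.4]
gripper_width: 0.0512
grasp_force: 25.7
```

```bash
python3 s.py
```

```text
{'time': 9.25, 'ee_pos': [0.5982, -0.18, 0.0806], 'wrist_force': [-0.0689, -0.4716, -0.4189], 'ft_torque': [0.0167, -0.0206, 0.0033], 'gripper_width': 0.0512, 'grasp_force': 25.6935} yaw 24.56 q6 0.775
```

{"method": "move_arm", "body": {
  "deltas": [0, 0, 0, 0, 0, -0.1, 50, 0, 0, 0, 0, 0, -0.1, 50, 0, 0, 0, 0, 0, -0.1, 50, 0, 0, 0, 0, 0, -0.1, 50, 0, 0, 0, 0, 0, -0.1, 50, 0, 0, 0, 0, 0, -0.1, 50, 0, 0, 0, 0, 0, -0.1, 50, 0, 0, 0, 0, 0, -0.1, 50, 0, 0, 0, 0, 0, 0, 50, 0, 0, 0, 0, 0, 0, 50]
}}

```text
time: 10.25
ee_pos: [0.5982, -0.18, 0.0806]
tool_rot: [3.045, 0.774, -0.0]
wrist_force: [-0.0, 0.1, -0.5]
gripper_width: 0.051
grasp_force: 25.7
```

```bash
python3 s.py
```

```text
{'time': 10.25, 'ee_pos': [0.5982, -0.18, 0.0806], 'wrist_force': [-0.0184, 0.128, -0.5447], 'ft_torque': [-0.0284, -0.0145, -0.0143], 'gripper_width': 0.051, 'grasp_force': 25.6936} yaw 28.53 q6 0.706
```

{"method": "move_arm", "body": {
  "deltas": [0, 0, 0, 0, 0, -0.1, 50, 0, 0, 0, 0, 0, -0.1, 50, 0, 0, 0, 0, 0, -0.1, 50, 0, 0, 0, 0, 0, -0.1, 50, 0, 0, 0, 0, 0, -0.1, 50, 0, 0, 0, 0, 0, -0.1, 50, 0, 0, 0, 0, 0, -0.1, 50, 0, 0, 0, 0, 0, -0.1, 50, 0, 0, 0, 0, 0, 0, 50, 0, 0, 0, 0, 0, 0, 50]
}}

```text
time: 11.25
ee_pos: [0.5982, -0.18, 0.0806]
tool_rot: [-3.016, -0.88, -0.0]
wrist_force: [-0.1, -0.0, -0.4]
gripper_width: 0.0511
grasp_force: 25.7
```

```bash
python3 s.py
```

```text
{'time': 11.25, 'ee_pos': [0.5982, -0.18, 0.0806], 'wrist_force': [-0.0565, -0.0252, -0.3979], 'ft_torque': [-0.0142, 0.0191, -0.0392], 'gripper_width': 0.0511, 'grasp_force': 25.6937} yaw 32.54 q6 0.636
```

{"method": "move_arm", "body": {
  "deltas": [0, 0, 0, 0, 0, -0.1, 50, 0, 0, 0, 0, 0, -0.1, 50, 0, 0, 0, 0, 0, -0.1, 50, 0, 0, 0, 0, 0, -0.1, 50, 0, 0, 0, 0, 0, -0.1, 50, 0, 0, 0, 0, 0, 0, 50, 0, 0, 0, 0, 0, 0, 50, 0, 0, 0, 0, 0, 0, 50, 0, 0, 0, 0, 0, 0, 50, 0, 0, 0, 0, 0, 0, 50]
}}

```text
time: 12.25
ee_pos: [0.5982, -0.18, 0.0806]
tool_rot: [2.996, 0.946, -0.0]
wrist_force: [0.5, -0.1, -0.5]
gripper_width: 0.0511
grasp_force: 25.7
```

```bash
python3 s.py
```

```text
{'time': 12.25, 'ee_pos': [0.5982, -0.18, 0.0806], 'wrist_force': [0.5243, -0.0884, -0.5369], 'ft_torque': [0.0281, -0.0593, -0.0196], 'gripper_width': 0.0511, 'grasp_force': 25.6935} yaw 35.04 q6 0.592
```

Only noise; going on.

{"method": "move_arm", "body": {
  "deltas": [0, 0, 0, 0, 0, -0.1, 50, 0, 0, 0, 0, 0, -0.1, 50, 0, 0, 0, 0, 0, -0.1, 50, 0, 0, 0, 0, 0, -0.1, 50, 0, 0, 0, 0, 0, -0.1, 50, 0, 0, 0, 0, 0, -0.1, 50, 0, 0, 0, 0, 0, -0.1, 50, 0, 0, 0, 0, 0, -0.1, 50, 0, 0, 0, 0, 0, 0, 50, 0, 0, 0, 0, 0, 0, 50]
}}

```text
time: 13.25
ee_pos: [0.5982, -0.18, 0.0806]
tool_rot: [-2.961, -1.05, 0.0]
wrist_force: [-0.1, 0.7, -0.1]
gripper_width: 0.0509
grasp_force: 25.7
```

```bash
python3 s.py
```

```text
{'time': 13.25, 'ee_pos': [0.5982, -0.18, 0.0806], 'wrist_force': [-0.128, 0.6702, -0.0876], 'ft_torque': [0.0436, 0.044, 0.0249], 'gripper_width': 0.0509, 'grasp_force': 25.6934} yaw 39.04 q6 0.523
```

{"method": "move_arm", "body": {
  "deltas": [0, 0, 0, 0, 0, -0.1, 50, 0, 0, 0, 0, 0, -0.1, 50, 0, 0, 0, 0, 0, -0.1, 50, 0, 0, 0, 0, 0, -0.1, 50, 0, 0, 0, 0, 0, -0.1, 50, 0, 0, 0, 0, 0, -0.1, 50, 0, 0, 0, 0, 0, -0.1, 50, 0, 0, 0, 0, 0, -0.1, 50, 0, 0, 0, 0, 0, 0, 50, 0, 0, 0, 0, 0, 0, 50]
}}

```text
time: 14.25
ee_pos: [0.5982, -0.18, 0.0806]
tool_rot: [-2.923, -1.152, 0.0]
wrist_force: [-0.1, -0.2, -0.5]
gripper_width: 0.0509
grasp_force: 25.7
```

```bash
python3 s.py
```

```text
{'time': 14.25, 'ee_pos': [0.5982, -0.18, 0.0806], 'wrist_force': [-0.1484, -0.2363, -0.4871], 'ft_torque': [-0.0103, 0.0216, 0.0479], 'gripper_width': 0.0509, 'grasp_force': 25.6935} yaw 43.03 q6 0.453
```

{"method": "move_arm", "body": {
  "deltas": [0, 0, 0, 0, 0, -0.1, 50, 0, 0, 0, 0, 0, -0.1, 50, 0, 0, 0, 0, 0, -0.1, 50, 0, 0, 0, 0, 0, -0.1, 50, 0, 0, 0, 0, 0, -0.1, 50, 0, 0, 0, 0, 0, -0.1, 50, 0, 0, 0, 0, 0, -0.1, 50, 0, 0, 0, 0, 0, -0.1, 50, 0, 0, 0, 0, 0, 0, 50, 0, 0, 0, 0, 0, 0, 50]
}}

```text
time: 15.25
ee_pos: [0.5982, -0.18, 0.0806]
tool_rot: [-2.881, -1.254, -0.0]
wrist_force: [-0.5, -0.5, -0.9]
gripper_width: 0.051
grasp_force: 25.7
```

```bash
python3 s.py
```

```text
{'time': 15.25, 'ee_pos': [0.5982, -0.18, 0.0806], 'wrist_force': [-0.5242, -0.5416, -0.9097], 'ft_torque': [-0.0493, 0.0088, 0.0091], 'gripper_width': 0.051, 'grasp_force': 25.6936} yaw 47.03 q6 0.383
```

{"method": "move_arm", "body": {
  "deltas": [0, 0, 0, 0, 0, -0.1, 50, 0, 0, 0, 0, 0, -0.1, 50, 0, 0, 0, 0, 0, -0.1, 50, 0, 0, 0, 0, 0, -0.1, 50, 0, 0, 0, 0, 0, -0.1, 50, 0, 0, 0, 0, 0, -0.1, 50, 0, 0, 0, 0, 0, -0.1, 50, 0, 0, 0, 0, 0, -0.1, 50, 0, 0, 0, 0, 0, 0, 50, 0, 0, 0, 0, 0, 0, 50]
}}

```text
time: 16.25
ee_pos: [0.5982, -0.18, 0.0806]
tool_rot: [-2.835, -1.353, -0.0]
wrist_force: [-0.1, -0.3, -1.0]
gripper_width: 0.0509
grasp_force: 25.7
```

```bash
python3 s.py
```

```text
{'time': 16.25, 'ee_pos': [0.5982, -0.18, 0.0806], 'wrist_force': [-0.1156, -0.3288, -1.003], 'ft_torque': [-0.0485, -0.0361, -0.0252], 'gripper_width': 0.0509, 'grasp_force': 25.6936} yaw 51.04 q6 0.313
```

{"method": "move_arm", "body": {
  "deltas": [0, 0, 0, 0, 0, -0.1, 50, 0, 0, 0, 0, 0, -0.1, 50, 0, 0, 0, 0, 0, -0.1, 50, 0, 0, 0, 0, 0, -0.1, 50, 0, 0, 0, 0, 0, -0.1, 50, 0, 0, 0, 0, 0, -0.1, 50, 0, 0, 0, 0, 0, -0.1, 50, 0, 0, 0, 0, 0, -0.1, 50, 0, 0, 0, 0, 0, 0, 50, 0, 0, 0, 0, 0, 0, 50]
}}

```text
time: 17.25
ee_pos: [0.5982, -0.18, 0.0806]
tool_rot: [-2.786, -1.451, -0.0]
wrist_force: [0.1, 0.4, -0.1]
gripper_width: 0.0512
grasp_force: 25.7
```

```bash
python3 s.py
```

```text
{'time': 17.25, 'ee_pos': [0.5982, -0.18, 0.0806], 'wrist_force': [0.0587, 0.4085, -0.1445], 'ft_torque': [-0.0454, 0.0243, 0.0006], 'gripper_width': 0.0512, 'grasp_force': 25.6936} yaw 55.03 q6 0.243
```

{"method": "move_arm", "body": {
  "deltas": [0, 0, 0, 0, 0, -0.1, 50, 0, 0, 0, 0, 0, -0.1, 50, 0, 0, 0, 0, 0, -0.1, 50, 0, 0, 0, 0, 0, -0.1, 50, 0, 0, 0, 0, 0, -0.1, 50, 0, 0, 0, 0, 0, -0.1, 50, 0, 0, 0, 0, 0, -0.1, 50, 0, 0, 0, 0, 0, -0.1, 50, 0, 0, 0, 0, 0, 0, 50, 0, 0, 0, 0, 0, 0, 50]
}}

```text
time: 18.25
ee_pos: [0.5982, -0.18, 0.0806]
tool_rot: [-2.734, -1.548, 0.0]
wrist_force: [0.4, -0.4, -0.3]
gripper_width: 0.0513
grasp_force: 25.7
```

```bash
python3 s.py
```

```text
{'time': 18.25, 'ee_pos': [0.5982, -0.18, 0.0806], 'wrist_force': [0.382, -0.4291, -0.3008], 'ft_torque': [-0.0407, -0.0638, 0.013], 'gripper_width': 0.0513, 'grasp_force': 25.6935} yaw 59.04 q6 0.174
```

{"method": "move_arm", "body": {
  "deltas": [0, 0, 0, 0, 0, -0.1, 50, 0, 0, 0, 0, 0, -0.1, 50, 0, 0, 0, 0, 0, -0.1, 50, 0, 0, 0, 0, 0, -0.1, 50, 0, 0, 0, 0, 0, -0.1, 50, 0, 0, 0, 0, 0, -0.1, 50, 0, 0, 0, 0, 0, -0.1, 50, 0, 0, 0, 0, 0, -0.1, 50, 0, 0, 0, 0, 0, 0, 50, 0, 0, 0, 0, 0, 0, 50]
}}

```text
time: 19.25
ee_pos: [0.5982, -0.18, 0.0806]
tool_rot: [-2.678, -1.642, 0.0]
wrist_force: [-1.3, 0.7, -0.1]
gripper_width: 0.0513
grasp_force: 25.7
```

```bash
python3 s.py
```

```text
{'time': 19.25, 'ee_pos': [0.5982, -0.18, 0.0806], 'wrist_force': [-1.2741, 0.676, -0.0886], 'ft_torque': [-0.0031, 0.0278, -0.0708], 'gripper_width': 0.0513, 'grasp_force': 25.7001} yaw 63.04 q6 0.104
```

{"method": "move_arm", "body": {
  "deltas": [0, 0, 0, 0, 0, -0.1, 50, 0, 0, 0, 0, 0, -0.1, 50, 0, 0, 0, 0, 0, -0.1, 50, 0, 0, 0, 0, 0, -0.1, 50, 0, 0, 0, 0, 0, 0, 50, 0, 0, 0, 0, 0, 0, 50, 0, 0, 0, 0, 0, 0, 50, 0, 0, 0, 0, 0, 0, 50, 0, 0, 0, 0, 0, 0, 50, 0, 0, 0, 0, 0, 0, 50]
}}

```text
time: 20.25
ee_pos: [0.5981, -0.18, 0.0806]
tool_rot: [-2.649, -1.689, 0.0]
wrist_force: [-2.8, 0.3, -0.4]
gripper_width: 0.0511
grasp_force: 25.7
```

```bash
python3 s.py
```

```text
{'time': 20.25, 'ee_pos': [0.5981, -0.18, 0.0806], 'wrist_force': [-2.7774, 0.2712, -0.4182], 'ft_torque': [0.1409, 0.5064, -0.0171], 'gripper_width': 0.0511, 'grasp_force': 25.743} yaw 65.04 q6 0.069
```

A side force of −2.8 N in x has appeared. I'll average some readings, using camera calls to let time pass.

```bash
cat > a.py <<'E'
from h import *
F=[]
for i in range(6):
    get_image("side");o=get_obs();F.append(np.r_[o["wrist_force"],o["ft_torque"],o["ee_pos"]*1e3])
F=np.array(F);r=R.from_rotvec(o["tool_rot"]).as_matrix()
print(o["time"],F.mean(0).round(3),F[:,:6].std(0).round(3),o["gripper_width"].round(4),"yaw",np.degrees(np.arctan2(r[1,0],r[0,0])).round(2))
E
python3 a.py
```

```text
Traceback (most recent call last):
  File "a.py", line 6, in <module>
    print(o["time"],F.mean(0).round(3),F[:,:6].std(0).round(3),o["gripper_width"].round(4),"yaw",np.degrees(np.arctan2(r[1,0],r[0,0])).round(2))
                                                               ^^^^^^^^^^^^^^^^^^^^^^^^
AttributeError: 'float' object has no attribute 'round'
```

```bash
sed -i 's/o\["gripper_width"\].round(4)/round(o["gripper_width"],4)/' a.py; python3 a.py
```

```text
20.85 [-3.15800e+00  1.20100e+00 -6.03000e-01  2.04000e-01  5.75000e-01
 -4.20000e-02  5.98139e+02 -1.80009e+02  8.05950e+01] [0.4   0.359 0.308 0.025 0.049 0.015] 0.0512 yaw 65.04
```

{"method": "move_arm", "body": {
  "deltas": [-0.006, -0.012, 0, 0, 0, 0, 50, 0, 0, 0, 0, 0, 0, 50, 0, 0, 0, 0, 0, 0, 50, 0, 0, 0, 0, 0, 0, 50, 0, 0, 0, 0, 0, -0.1, 50, 0, 0, 0, 0, 0, -0.1, 50, 0, 0, 0, 0, 0, 0, 50, 0, 0, 0, 0, 0, 0, 50, 0, 0, 0, 0, 0, 0, 50, 0, 0, 0, 0, 0, 0, 50]
}}

```text
time: 21.85
ee_pos: [0.5976, -0.18, 0.0807]
tool_rot: [2.634, 1.712, 0.0]
wrist_force: [-1.4, 1.4, -0.5]
gripper_width: 0.051
grasp_force: 25.7
```

```bash
python3 a.py
```

```text
22.15 [-1.13600e+00  7.14000e-01 -1.91000e-01  1.24000e-01  1.58000e-01
 -1.10000e-02  5.97553e+02 -1.80063e+02  8.06680e+01] [0.633 0.282 0.488 0.036 0.036 0.018] 0.0515 yaw 66.04
```

It was side-lean, not the stop: the torque vanished on yielding. I'll yield a bit more and turn on.

{"method": "move_arm", "body": {
  "deltas": [0.001, -0.012, 0, 0, 0, 0, 50, 0, 0, 0, 0, 0, -0.1, 50, 0, 0, 0, 0, 0, -0.1, 50, 0, 0, 0, 0, 0, -0.1, 50, 0, 0, 0, 0, 0, -0.1, 50, 0, 0, 0, 0, 0, -0.1, 50, 0, 0, 0, 0, 0, -0.1, 50, 0, 0, 0, 0, 0, 0, 50, 0, 0, 0, 0, 0, 0, 50, 0, 0, 0, 0, 0, 0, 50]
}}

```text
time: 23.15
ee_pos: [0.5972, -0.1799, 0.0807]
tool_rot: [2.588, 1.78, 0.0]
wrist_force: [3.8, -2.8, -1.3]
gripper_width: 0.051
grasp_force: 25.6
```

```bash
python3 a.py
```

```text
23.45 [ 4.10400e+00 -2.17200e+00 -1.56000e+00 -4.09000e-01 -8.16000e-01
 -1.37000e-01  5.97174e+02 -1.79853e+02  8.07320e+01] [0.322 0.414 0.631 0.029 0.048 0.029] 0.0511 yaw 69.04
```

{"method": "move_arm", "body": {
  "deltas": [0, 0.007, 0, 0, 0, 0, 50, 0, 0, 0, 0, 0, 0, 50, 0, 0, 0, 0, 0, 0, 50, 0, 0, 0, 0, 0, 0, 50, 0, 0, 0, 0, 0, 0, 50, 0, 0, 0, 0, 0, -0.1, 50, 0, 0, 0, 0, 0, -0.1, 50, 0, 0, 0, 0, 0, 0, 50, 0, 0, 0, 0, 0, 0, 50, 0, 0, 0, 0, 0, 0, 50]
}}

```text
time: 24.45
ee_pos: [0.5973, -0.1799, 0.0806]
tool_rot: [-2.573, -1.803, 0.0]
wrist_force: [2.4, -0.9, -0.1]
gripper_width: 0.0511
grasp_force: 25.9
```

```bash
python3 a.py
```

```text
24.75 [ 1.80000e+00 -1.21900e+00  2.14000e-01 -3.26000e-01 -4.48000e-01
 -1.65000e-01  5.97279e+02 -1.79884e+02  8.06350e+01] [0.29  0.665 0.535 0.026 0.042 0.011] 0.0509 yaw 70.04
```

The stop is felt: −0.165 Nm at yaw 70°, so first touch was near 66.7°. I'll ease back to about 66.4° and try a gentle 3 mm lift.

{"method": "move_arm", "body": {
  "deltas": [0, 0.004, 0, 0, 0, 0.36, 50, 0, 0, 0, 0, 0, 0.36, 50, 0, 0, 0, 0, 0, 0, 50, 0, 0, -0.01, 0, 0, 0, 50, 0, 0, -0.01, 0, 0, 0, 50, 0, 0, -0.01, 0, 0, 0, 50, 0, 0, -0.01, 0, 0, 0, 50, 0, 0, -0.01, 0, 0, 0, 50, 0, 0, -0.01, 0, 0, 0, 50, 0, 0, 0, 0, 0, 0, 50]
}}

```text
time: 25.75
ee_pos: [0.5974, -0.1798, 0.0837]
tool_rot: [-2.628, -1.721, 0.0]
wrist_force: [1.2, 0.3, -2.2]
gripper_width: 0.0507
grasp_force: 25.5
```

```bash
python3 a.py
```

```text
26.05 [ 5.56000e-01  3.42000e-01 -1.91000e+00  9.10000e-02 -1.34000e-01
 -2.50000e-02  5.97401e+02 -1.79879e+02  8.36380e+01] [0.425 0.195 0.253 0.025 0.035 0.032] 0.0512 yaw 66.44
```

{"method": "move_arm", "body": {
  "deltas": [0, 0, -0.01, 0, 0, 0, 50, 0, 0, -0.01, 0, 0, 0, 50, 0, 0, -0.01, 0, 0, 0, 50, 0, 0, -0.01, 0, 0, 0, 50, 0, 0, -0.01, 0, 0, 0, 50, 0, 0, -0.01, 0, 0, 0, 50, 0, 0, -0.01, 0, 0, 0, 50, 0, 0, -0.01, 0, 0, 0, 50, 0, 0, 0, 0, 0, 0, 50, 0, 0, 0, 0, 0, 0, 50]
}}

```text
time: 27.05
ee_pos: [0.5976, -0.18, 0.0878]
tool_rot: [2.628, 1.721, 0.0]
wrist_force: [0.3, -0.3, -0.2]
gripper_width: 0.0511
grasp_force: 25.7
```

```bash
python3 s.py
```

```text
{'time': 27.05, 'ee_pos': [0.5976, -0.18, 0.0878], 'wrist_force': [0.3496, -0.3171, -0.2291], 'ft_torque': [-0.0043, -0.0714, -0.0076], 'gripper_width': 0.0511, 'grasp_force': 25.7462} yaw 66.44 q6 0.044
```

It lifts freely. I'll raise it clear and carry it to the dish.

{"method": "move_arm", "body": {
  "deltas": [0, 0, -0.1, 0, 0, 0, 50, 0, 0, -0.16, 0, 0, 0, 50, 0, 0, -0.16, 0, 0, 0, 50, 0, 0, -0.16, 0, 0, 0, 50, 0, 0, -0.2, 0, 0, 0, 50, 0, 0, -0.28, 0, 0, 0, 50, 0, 0, -0.36, 0, 0, 0, 50, 0, 0, -0.36, 0, 0, 0, 50, 0, 0, -0.28, 0, 0, 0, 50, 0, 0, -0.16, 0, 0, 0, 50]
}}

```text
time: 28.05
ee_pos: [0.5979, -0.1801, 0.2005]
tool_rot: [2.627, 1.72, 0.002]
wrist_force: [-0.2, 0.2, -0.1]
gripper_width: 0.0514
grasp_force: 25.7
```

{"method": "move_arm", "body": {
  "deltas": [0.27, -0.2, 0, 0, 0, 0, 50, 0.52, -0.4, 0, 0, 0, 0, 50, 0.52, -0.4, 0, 0, 0, 0, 50, 0.52, -0.4, 0, 0, 0, 0, 50, 0.52, -0.4, 0, 0, 0, 0, 50, 0.52, -0.4, 0, 0, 0, 0, 50, 0.52, -0.4, 0, 0, 0, 0, 50, 0.52, -0.4, 0, 0, 0, 0, 50, 0.52, -0.4, 0, 0, 0, 0, 50, 0.52, -0.4, 0, 0, 0, 0, 50]
}}

```text
time: 29.05
ee_pos: [0.5207, 0.1248, 0.1979]
tool_rot: [-2.627, -1.721, 0.002]
wrist_force: [-0.1, 0.8, -1.0]
gripper_width: 0.051
grasp_force: 25.7
```

{"method": "move_arm", "body": {
  "deltas": [0.52, -0.4, 0, 0, 0, 0, 50, 0.52, -0.4, 0, 0, 0, 0, 50, 0.52, -0.4, 0, 0, 0, 0, 50, 0.52, -0.4, 0, 0, 0, 0, 50, 0.52, -0.4, 0, 0, 0, 0, 50, 0.33, -0.31, 0, 0, 0, 0, 50, 0, 0, 0, 0, 0, 0, 50, 0, 0, 0, 0, 0, 0, 50, 0, 0, 0, 0, 0, 0, 50, 0, 0, 0, 0, 0, 0, 50]
}}

```text
time: 30.05
ee_pos: [0.4751, 0.3025, 0.1985]
tool_rot: [2.629, 1.72, -0.0]
wrist_force: [-0.6, -0.8, -1.4]
gripper_width: 0.0513
grasp_force: 25.7
```

```bash
python3 s.py; python3 - <<'E'
from h import *
o=get_obs();C=cam("wrist",o);im=get_image("wrist")
print(proj(C,[.474,.3035,.009]), o["time"])
cv2.imwrite("pics/w4.png",im[...,::-1])
np.savez("w4.npz",p=o["ee_pos"],r=o["tool_rot"])
E
```

```text
{'time': 30.05, 'ee_pos': [0.4751, 0.3025, 0.1985], 'wrist_force': [-0.6204, -0.7527, -1.3503], 'ft_torque': [-0.0422, -0.0332, -0.0071], 'gripper_width': 0.0513, 'grasp_force': 25.6937} yaw 66.38 q6 0.897
[319.90191658 211.71096604] 30.05
```

View pics/w4.png

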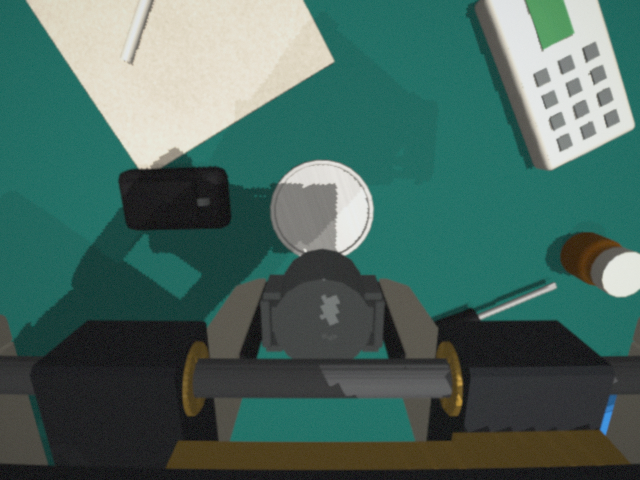

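The dish is centred at about (322,209), 2 mm from where I expected it. I'll correct by that and go down.

{"method": "move_arm", "body": {
  "deltas": [0.05, 0.01, 0.2, 0, 0, 0, 50, 0, 0, 0.4, 0, 0, 0, 50, 0, 0, 0.4, 0, 0, 0, 50, 0, 0, 0.45, 0, 0, 0, 50, 0, 0, 0.45, 0, 0, 0, 50, 0, 0, 0.45, 0, 0, 0, 50, 0, 0, 0.4, 0, 0, 0, 50, 0, 0, 0.4, 0, 0, 0, 50, 0, 0, 0.2, 0, 0, 0, 50, 0, 0, 0, 0, 0, 0, 50]
}}

```text
time: 31.1
ee_pos: [0.4758, 0.3049, 0.0297]
tool_rot: [-2.628, -1.721, 0.004]
wrist_force: [0.7, 0.4, -0.5]
gripper_width: 0.051
grasp_force: 25.7
```

{"method": "move_arm", "body": {
  "deltas": [0, 0, 0.04, 0, 0, 0, 50, 0, 0, 0.04, 0, 0, 0, 50, 0, 0, 0.03, 0, 0, 0, 50, 0, 0, 0.03, 0, 0, 0, 50, 0, 0, 0.03, 0, 0, 0, 50, 0, 0, 0.02, 0, 0, 0, 50, 0, 0, 0.01, 0, 0, 0, 50, 0, 0, 0.01, 0, 0, 0, 50, 0, 0, 0, 0, 0, 0, 50, 0, 0, 0, 0, 0, 0, 50]
}}

```text
time: 32.1
ee_pos: [0.4764, 0.3054, 0.0207]
tool_rot: [-2.628, -1.721, -0.0]
wrist_force: [-0.2, -0.2, -0.2]
gripper_width: 0.0511
grasp_force: 25.7
```

```bash
python3 a.py
```

```text
32.4 [ 1.88000e-01 -3.50000e-01 -3.52000e-01 -4.60000e-02 -4.30000e-02
  1.30000e-02  4.76434e+02  3.05417e+02  2.06740e+01] [0.446 0.234 0.3   0.027 0.016 0.026] 0.0507 yaw 66.44
```

Now the last 3 mm, in 0.3 to 0.5 mm steps.

{"method": "move_arm", "body": {
  "deltas": [0, 0, 0.01, 0, 0, 0, 50, 0, 0, 0.01, 0, 0, 0, 50, 0, 0, 0.01, 0, 0, 0, 50, 0, 0, 0.01, 0, 0, 0, 50, 0, 0, 0.006, 0, 0, 0, 50, 0, 0, 0.006, 0, 0, 0, 50, 0, 0, 0.006, 0, 0, 0, 50, 0, 0, 0, 0, 0, 0, 50, 0, 0, 0, 0, 0, 0, 50, 0, 0, 0, 0, 0, 0, 50]
}}

```text
time: 33.4
ee_pos: [0.4764, 0.3054, 0.0177]
tool_rot: [-2.628, -1.721, -0.0]
wrist_force: [0.2, -0.7, -0.6]
gripper_width: 0.0511
grasp_force: 25.7
```

```bash
python3 a.py
```

```text
33.7 [-2.44000e-01  7.50000e-02 -8.37000e-01 -2.40000e-02 -5.50000e-02
  1.50000e-02  4.76411e+02  3.05408e+02  1.77440e+01] [0.189 0.454 0.333 0.031 0.033 0.029] 0.0507 yaw 66.44
```

{"method": "move_arm", "body": {
  "deltas": [0, 0, 0.005, 0, 0, 0, 50, 0, 0, 0.005, 0, 0, 0, 50, 0, 0, 0.005, 0, 0, 0, 50, 0, 0, 0.005, 0, 0, 0, 50, 0, 0, 0, 0, 0, 0, 50, 0, 0, 0, 0, 0, 0, 50, 0, 0, 0, 0, 0, 0, 50, 0, 0, 0, 0, 0, 0, 50, 0, 0, 0, 0, 0, 0, 50, 0, 0, 0, 0, 0, 0, 50]
}}

```text
time: 34.7
ee_pos: [0.4765, 0.3055, 0.0174]
tool_rot: [-2.628, -1.721, -0.0]
wrist_force: [-3.3, -1.3, 9.1]
gripper_width: 0.0514
grasp_force: 27.2
```

```bash
python3 a.py
```

```text
35.0 [-3.43100e+00 -1.37000e+00  9.78100e+00 -3.17000e-01  5.13000e-01
  1.50000e-02  4.76492e+02  3.05482e+02  1.74170e+01] [0.369 0.369 0.477 0.023 0.017 0.027] 0.0512 yaw 66.44
```

It is down on the dish floor with 10 N. I'll relax that and open slowly.

{"method": "move_arm", "body": {
  "deltas": [0, 0, -0.012, 0, 0, 0, 50, 0, 0, 0, 0, 0, 0, 52, 0, 0, 0, 0, 0, 0, 54, 0, 0, 0, 0, 0, 0, 56, 0, 0, 0, 0, 0, 0, 58, 0, 0, 0, 0, 0, 0, 61, 0, 0, 0, 0, 0, 0, 64, 0, 0, 0, 0, 0, 0, 70, 0, 0, 0, 0, 0, 0, 78, 0, 0, 0, 0, 0, 0, 84]
}}

```text
time: 36.0
ee_pos: [0.4764, 0.3054, 0.0173]
tool_rot: [-2.628, -1.721, 0.0]
wrist_force: [-0.3, -0.1, 0.7]
gripper_width: 0.081
grasp_force: 0.0
```

{"method": "move_arm", "body": {
  "deltas": [0, 0, 0, 0, 0, 0, 84, 0, 0, 0, 0, 0, 0, 84, 0, 0, -0.2, 0, 0, 0, 84, 0, 0, -0.3, 0, 0, 0, 84, 0, 0, -0.4, 0, 0, 0, 84, 0, 0, -0.4, 0, 0, 0, 84, 0, 0, -0.4, 0, 0, 0, 84, 0, 0, -0.4, 0, 0, 0, 84, 0, 0, -0.4, 0, 0, 0, 84, 0, 0, -0.4, 0, 0, 0, 84]
}}

```text
time: 37.0
ee_pos: [0.4765, 0.3055, 0.1647]
tool_rot: [2.628, 1.721, 0.002]
wrist_force: [0.1, -0.4, 0.4]
gripper_width: 0.0843
grasp_force: 0.0
```

```bash
python3 s.py; python3 - <<'E'
from h import *
im=get_image("wrist"); cv2.imwrite("pics/w5.png",im[...,::-1])
s=get_image("side"); cv2.imwrite("pics/s5.png",cv2.resize(s[100:440,100:440],None,fx=1.7,fy=1.7,interpolation=cv2.INTER_CUBIC)[...,::-1])
E
```

```text
{'time': 37.0, 'ee_pos': [0.4765, 0.3055, 0.1647], 'wrist_force': [0.1223, -0.4283, 0.3839], 'ft_torque': [-0.0276, 0.0094, 0.0169], 'gripper_width': 0.0843, 'grasp_force': 0.0} yaw 66.44 q6 0.899
```

View pics/w5.png

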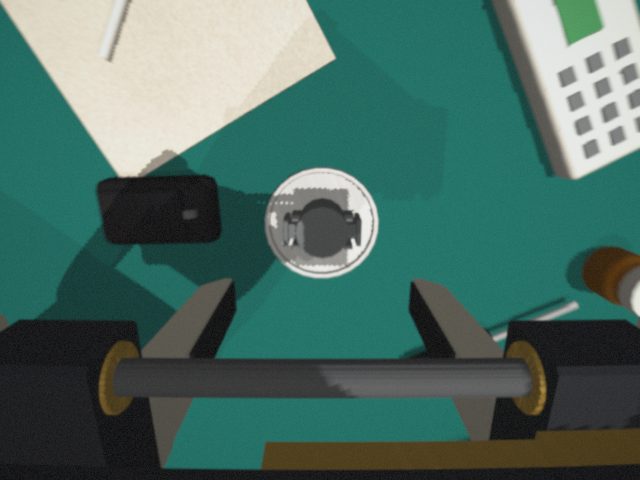

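View pics/s5.png

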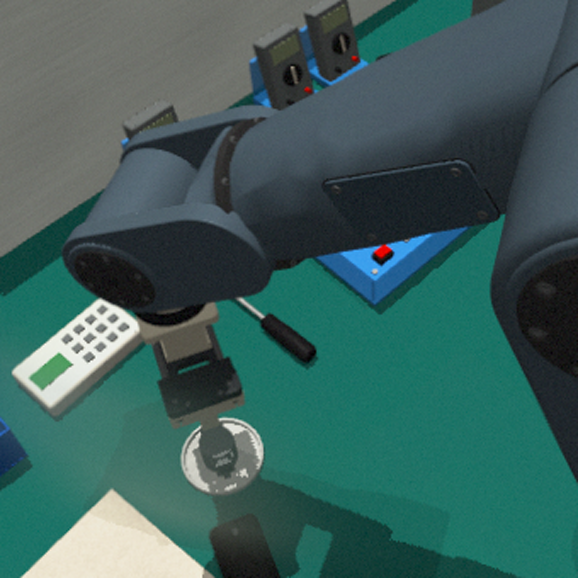

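The wrist view shows the cap upright in the middle of the dish, at about (322,228) inside the rim centred at (322,222), and free of the fingers. Mouse, driver and terminal are where they were.

```bash
python3 -c "
from plant import *
print(close_job())"
```

```text
the job is handed in; nothing more can be done
None
```

The cap is off its socket and stands upright, open side down, in the middle of the dish; it is released, the arm is clear, and I handed the job in at about 37 s of the 56 s allowed.

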